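# Nest the insulated tumblers in the stacking stand

### The arm

A 6-joint arm with a two-finger parallel gripper is mounted at the origin on the work surface. World frame = base frame: x ahead of the robot, y to its left, z up, the work surface at z = 0. Lengths are in m, angles in degrees, forces in N, time in s.
With the tool pointing down it reaches from about 0.35 to 0.725 m from the base axis. Payload 4.3 kg.
Tool frame: the origin (TCP) lies midway between the tips of the shut fingers; the grasp point (between the pads) lies 19 mm behind it; z points along the fingers, y is the direction in which the jaws open and shut (so a half turn about z gives the same grasp; the last joint's range is limited). The gripper opens to 85 mm and grips with 20 to 120 N. Pads are 22 mm wide; open, the fingers measure 114 mm over their backs; the gripper's body (76 mm by 85 mm) begins 54 mm behind the grasp point. The pads swing forward as they close: fully open they stand 13 mm farther back than shut.
Start: joints at [-81.091, 21.618, 4.641, 73.018, 0, 83.68], TCP at [0.151, -0.555, 0.231] pointing down, gripper open.
Joint ranges: [-156.06, 156.06], [-48.1, 94.91], [-58.44, 69.94], [-101.28, 121.22], [-78.64, 73.56], [-180, 180]. Speed limits (degrees/s): [147.25, 147.25, 180, 180, 180, 180].

### API

Orientations are given as a 3x3 rotation matrix whose columns are the frame's x, y, z axes.
In Python, from cell import r, cams, models gives the robot as it stands.
- The arm moves only by the shell command python3 -m jog 'ROWS' [FORCE]. ROWS is JSON, one flat list of numbers, 7 for each row, row after row: the shift along the tool's x, y, z in mm, then the turn, a rotation vector about the tool's x, y, z in rad, then the closure, from -1 (fully open) to 1 (shut). A call has 1 to 10 rows; each row shifts and turns the commanded pose from where the row before left it, along the tool's axes as they then stand; what a row does not reach is not made up. A row lasts 1/12 s, in which the tool goes at most 41.7 mm and 7.16 degrees, less where a joint would pass 70% of its speed; a pose out of reach is approached as far as the arm can. A call with a gripper value outside its range is refused whole. The fingers move at their own pace and stop on an object; FORCE is the grip in N (left out, the last holds). Time passes only in rows, so rows that do not move let the fingers close. It gives the time, the measured TCP pose, the force and the opening at its end, in the units of the state.
- r.state(): the state, without advancing time (a new reading comes with each control period).
- cams.get_image(name): name is "scene" or "top" or "wrist"; returns a dict with "image" (420x560x3 uint8, red, green, blue), "z_map" (420x560 float32, m along the optical axis (not along the pixel's ray), 0 where there is no reading), "fx", "fy", "cx", "cy" (pixels), "extrinsics" (4x4, takes a point from camera to world coordinates); the wrist camera has in their place "mount" (4x4, takes a point from camera to tool coordinates, whose origin is the TCP and whose axes are the flange's). Camera axes: x right, y up, looking along -z (the intrinsics and any distortion apply to the point x, -y, -z); pixel columns grow to the right and rows downward; lengths in m; the calibration is good to about 2 mm. A picture is of the moment at which its call begins: read the wrist's pose just before it.
- r.hand_in(): hands the job in, once; it reports no verdict.
Trained networks look in the newest picture that a camera, given by its name, has taken for a name from the list of things; names that differ only in an ending like _2 or _b are one class to them, and where a whole thing is asked for, a point or a joint stands for the part that bears it (a point fixed in the world has none). Each returns a list of dicts, best first, with "score" (0 to 1); they miss things now and then, are a little off and sometimes report something else, mostly with a low value. They report only what shows in the picture. A call takes as long as a camera call. They do not tell look-alikes from the thing itself.
- models.find_in(camera, query): "pixel" ([row, column] in pixels, amid what is visible of it).
- models.outline_of(camera, query): "region" (420x560 bool, what is visible of it) and "pixel" ([row, column] in pixels, amid what is visible of it).
The state is a dict: "time": time; "q": joint angles; "qd": joint speeds; "effort": joint torques, N m; "tcp_pos": TCP position; "ee_rot": TCP orientation; "contact_force": force on the tool from outside, world axes, zero at the start; "moment": the same for the moment, N m; "gripper_width": finger opening in m.
Only numpy, scipy, OpenCV 4.12 (cv2) and the standard library are available. Lean on these libraries where they do the work, as an engineer would, in place of code of your own. Each camera call takes 0.05 s, during which the arm holds its last target.

### The job

Put the two steel tumblers away in the stacking stand: lower the tall one into the stand's tapered collar and let go of it, then nest the short one inside the tall one. Lower each gently until it just rests snug and upright on the taper, without dropping it in and without pushing it tight, so that the stack will come apart again; leave everything else on the counter where it is.

Things in the scene. Friction and masses are not known exactly. Their poses are not given: they have to be found in the camera images.
- tall_center (a point): centre, 50 mm above the underside, of the tall insulated steel tumbler: loose, upright, open on top, round, tapered, narrow end down. Height 100 mm; outside diameter 62 mm at the rim, 37 mm at the foot (radius grows 1 mm per 8 mm of height); wall 5 mm, so the mouth is 52 mm wide inside; floor 6 mm thick; mass 0.15 to 0.3 kg. z is its axis, up.
- tall: the tall tumbler itself, origin at the centre of its underside, z up its axis. Tumblers nest by the taper alone: whatever sits in the collar or in a tumbler has its rim 34 to 42 mm above the rim it sits in (the depth changes a little with yaw, the walls are slightly faceted). Off-centre by 1 mm it touches on one side some 8 mm too high; a push of over 12 N jams it.
- short_center (a point): centre, 37.5 mm above the underside, of the short insulated steel tumbler: same rim (62 mm), wall (5 mm) and taper as the tall one, but 75 mm high and 43 mm across the foot; loose, upright; mass 0.12 to 0.24 kg. z is its axis, up. Nested in the tall one, its centre is 46 to 55 mm above the tall one's centre.
- short: the short tumbler itself, origin at the centre of its underside, z up its axis.
- stand: stacking stand, fixed: black foot 110 mm across, 10 mm thick; black tube 85 mm across up to 78 mm above the counter; in it a clamped steel collar 71 mm across, its tapered bore (52 mm wide at the top, taper as the tumblers, open below) takes a tumbler. The collar's rim stands 85 to 135 mm above the counter, set anew each time and NOT reported: feel for it. Origin at the underside's centre, z up.
- stand_axis (a point): point on the stand's vertical axis, at the top of the black tube, 78 mm above the counter.
- pitcher: bystander: steel milk pitcher with a handle, 95 mm high, 82 mm across; origin at its underside.
- mug: bystander: white ceramic mug with a handle, 65 mm high, 82 mm across; origin at its underside.
- tamper: bystander: aluminium coffee tamper, 86 mm high, 58 mm across; origin at its underside.
- glass: bystander: clear, nearly straight-sided glass, 85 mm high, 66 mm across; origin at its underside.
- espresso_cup: bystander: white espresso cup with a handle, 52 mm high, 62 mm across; origin at its underside.
- basket: bystander: shallow steel filter basket, 26 mm high, 70 mm across; origin at its underside.
- saucer: bystander: white saucer, 15 mm high, 124 mm across; origin at its underside.
There are look-alikes about, which are no part of the job. Leave any blue look-alike of the stand alone.

How it is judged:
By the outcome, as a careful person would: the job done as asked, in the order asked, and still so for the second after the job is handed in, with the robot touching nothing.
It also fails if it takes over 64 s, if anything falls off the work surface, if the arm or the gripper's body presses on something with over 40 N, if the wrist force passes 120 N, or if a joint passes its speed limit or range.

## Working session

There is one attempt and no reset: what is moved stays moved. The work goes in short steps, Python scripts to look and compute and a shell command to move; the robot and the scene stay as the last step left them, time stands still between calls to the robot, and variables do not carry over. Pictures are saved under pics/ and viewed, and the job is handed in when it is done.

```bash
ls; mkdir -p pics; python3 - <<'E'
from cell import r,cams,models
import cv2
print(r.state())
for n in ["scene","top","wrist"]:
    d=cams.get_image(n); cv2.imwrite(f"pics/{n}0.png",cv2.cvtColor(d["image"],cv2.COLOR_RGB2BGR))
    print(n,{k:(v.tolist() if hasattr(v,'tolist') else v) for k,v in d.items() if k not in("image","z_map")})
    for q in ["tall","short","stand","tall_center","stand_axis"]:
        print(q,[(x["pixel"],round(x["score"],2)) for x in models.find_in(n,q)])
E
```

```text
pics
{'time': 0.0, 'q': array([-8.10922884e+01,  2.16610176e+01,  4.56232194e+00,  7.30180955e+01,
       -3.97563975e-04,  8.36805385e+01]), 'qd': array([ 0.16551011,  0.03098066,  0.03864695,  0.04912133, -0.00241075,
       -0.06094526]), 'effort': array([-2.38260236e-04, -4.63601804e+01,  2.69875842e+01,  2.08089268e-02,
        6.80520770e-05, -3.59590587e-06]), 'tcp_pos': array([ 0.15092561, -0.55415655,  0.23036551]), 'ee_rot': array([[ 9.64892073e-01,  2.62646498e-01, -3.22486115e-04],
       [ 2.62646606e-01, -9.64889999e-01,  2.01272968e-03],
       [ 2.17472773e-04, -2.02676679e-03, -9.99997922e-01]]), 'contact_force': array([-0.37777443, -0.22957017,  0.30591076]), 'moment': array([ 0.05267098, -0.00985035,  0.01994865]), 'gripper_width': 0.08536631168493086}
scene {'fx': 411.586570646027, 'fy': 411.586570646027, 'cx': 281.08214891495015, 'cy': 206.6485961422953, 'extrinsics': [[0.027399310193771648, -0.5664787386146437, 0.8236207358356562, 1.5794293700941002], [0.9995819858271103, 0.023131279256169025, -0.01734351550014381, -0.0012597155504566555], [-0.009226668458120962
[... 725 characters left out ...]
}
tall [([227.7, 368.8], 0.63), ([211.4, 276.4], 0.52)]
short [([241.1, 172.5], 0.91)]
stand [([212.5, 273.2], 0.79), ([285.8, 209.6], 0.6)]
tall_center [([228.8, 368.7], 0.63)]
stand_axis [([210.6, 276.2], 0.78), ([283.1, 207.4], 0.76)]
wrist {'fx': 309.6971480050168, 'fy': 309.6971480050168, 'cx': 279.79306918687854, 'cy': 213.4000203135741, 'mount': [[0.000397300286918356, 0.9578654307607325, 0.2872170933388845, 0.07221184553285338], [0.9999997805503342, -0.0005328263870322766, 0.00039369445491552126, -0.0009918023252689645], [0.0005301431547834599, 0.28721687389426953, -0.9578654322495606, -0.1438191845008285], [0.0, 0.0, 0.0, 1.0]]}
tall []
short []
stand []
tall_center []
stand_axis []
```

View pics/scene0.png

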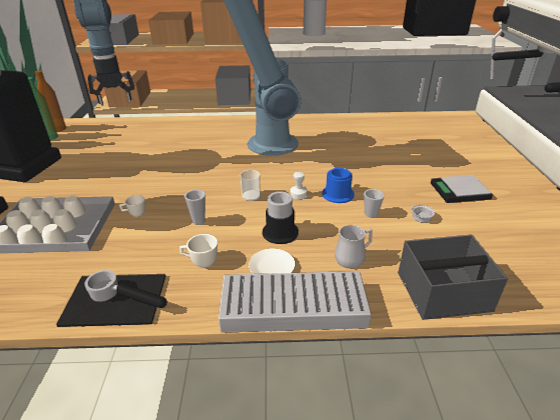

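View pics/top0.png

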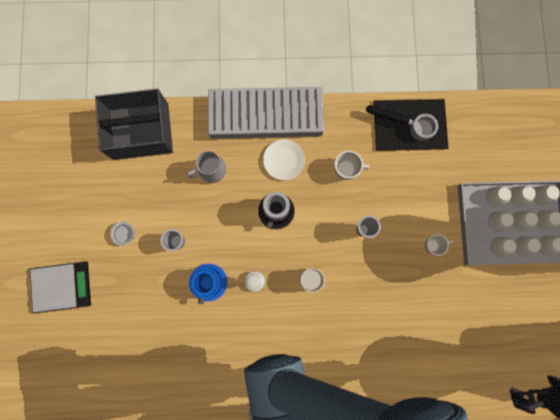

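View pics/wrist0.png

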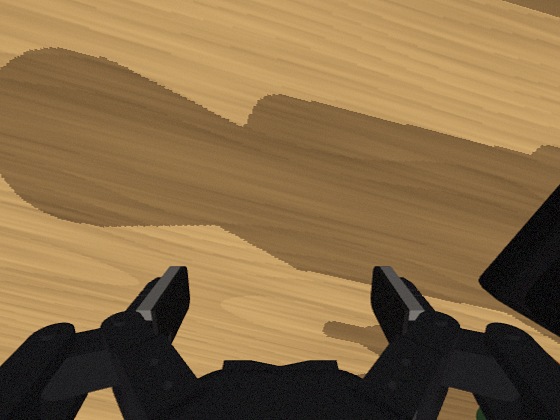

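Scene view: the tall tumbler is at about (207,197), the black stand with its steel collar at (215,281) and the short tumbler at (203,373). The blue look-alike is at (185,338). In the top view the same things are at (228,369), (210,276), (240,172) and (283,208). Next I measure positions with depth, from both views.

```bash
cat > h.py <<'E'
import numpy as np, cv2
from scipy.optimize import least_squares
from cell import r,cams,models
def cloud(d,T=None):
    h,w=d["z_map"].shape; v,u=np.mgrid[:h,:w]; z=d["z_map"]
    x=(u-d["cx"])/d["fx"]*z; y=-(v-d["cy"])/d["fy"]*z
    P=np.stack([x,y,-z,np.ones_like(z)],-1)
    if T is None: T=np.array(d["extrinsics"])
    Q=(P@T.T)[...,:3]; Q[z<=0]=np.nan
    return Q
def wristT(d,s):
    T=np.eye(4);T[:3,:3]=s["ee_rot"];T[:3,3]=s["tcp_pos"]; return T@np.array(d["mount"])
def fitc(P,R=None):
    f=(lambda p:np.hypot(P[:,0]-p[0],P[:,1]-p[1])-(R if R else p[2]))
    return least_squares(f,[*P[:,:2].mean(0),.03],loss="soft_l1",f_scale=.001).x
def proj(d,X,T=None):
    if T is None: T=np.array(d["extrinsics"])
    p=np.linalg.inv(T)@np.append(X,1); return [d["cy"]-d["fy"]*p[1]/-p[2], d["cx"]+d["fx"]*p[0]/-p[2]]
E
python3 - <<'E'
from h import *
for n,pts in [("top",{"tall":(228,369),"stand":(208,277),"short":(240,172),"blue":(283,208)}),("scene",{"tall":(207,197),"stand":(215,281),"short":(203,373)})]:
    d=cams.get_image(n); Q=cloud(d); Qz=Q[...,2]
    for k,(a,b) in pts.items():
        W=Q[a-32:a+33,b-32:b+33].reshape(-1,3); W=W[np.isfinite(W[:,0])]
        c=cloud(d)[a,b]
        S=W[(W[:,2]>.03)]
        print(n,k,"px",c.round(3),"zmax",np.percentile(S[:,2],[50,90,99,100]).round(4), "med xy",np.median(S[:,:2],0).round(3))
        zt=np.percentile(S[:,2],98)
        R=S[S[:,2]>zt-.008]; print("   top circle",fitc(R).round(4),R.mean(0).round(4),len(R),"ext",np.ptp(R,axis=0).round(3))
E
```

```text
top tall px [ 0.542 -0.253  0.031] zmax [0.09   0.1033 0.1056 0.1094] med xy [ 0.544 -0.249]
   top circle [ 0.5396 -0.2365  0.0284] [ 0.5393 -0.2387  0.1021] 129 ext [0.058 0.061 0.012]
top stand px [0.611 0.012 0.01 ] zmax [0.1045 0.1265 0.129  0.1311] med xy [0.595 0.017]
   top circle [0.6028 0.0154 0.0309] [0.603  0.0161 0.125 ] 264 ext [0.068 0.07  0.011]
top short px [0.525 0.321 0.009] zmax [0.0727 0.0799 0.0882 0.0897] med xy [0.518 0.313]
   top circle [0.5071 0.2434 0.0765] [0.4639 0.2526 0.082 ] 51 ext [0.121 0.116 0.011]
top blue px [0.398 0.217 0.009] zmax [0.0795 0.0873 0.0895 0.0916] med xy [0.398 0.222]
   top circle [0.4001 0.2171 0.0316] [0.4    0.2173 0.0855] 299 ext [0.076 0.079 0.011]
scene tall px [ 0.564 -0.23   0.072] zmax [0.0736 0.0998 0.1031 0.1051] med xy [ 0.561 -0.228]
   top circle [ 0.5428 -0.2352  0.0281] [ 0.5424 -0.2357  0.0995] 123 ext [0.065 0.06  0.011]
scene stand px [0.638 0.018 0.089] zmax [0.0795 0.1231 0.1263 0.1275] med xy [0.628 0.013]
   top circle [0.607  0.0157 0.0309] [0.6069 0.0159 0.1231] 207 ext [0.076 0.068 0.01 ]
scene short px [0.546 0.301 0.059] zmax [0.0702 0.0869 0.0959 0.0982] med xy [0.537 0.249]
   top circle [0.7325 0.2031 0.032 ] [0.7038 0.2101 0.0923] 86 ext [0.336 0.079 0.011]
```

```bash
python3 -m jog '[36,-16,-1,0,0,0,-1, 36,-16,-1,0,0,0,-1, 36,-16,-1,0,0,0,-1, 36,-16,-1,0,0,0,-1, 36,-16,-1,0,0,0,-1, 36,-16,-1,0,0,0,-1, 36,-16,-1,0,0,0,-1, 36,-16,-1,0,0,0,-1, 36,-16,-1,0,0,0,-1, 36,-16,-1,0,0,0,-1]' 30
```

```text
time: 1.83
tcp_pos: [0.4577, -0.3044, 0.2416]
ee_rot: [[0.965, 0.263, 0.0], [0.263, -0.965, -0.0], [0.0, 0.001, -1.0]]
contact_force: [0.3, -0.2, -0.4]
gripper_width: 0.0856
```

```bash
python3 - <<'E'
from h import *
s=r.state();print(s["time"],s["q"].round(1),s["tcp_pos"].round(4))
# rim plane: short refine from first views
for n,(a,b) in [("top",(240,172)),("scene",(203,373))]:
    d=cams.get_image(n); Q=cloud(d)
    for o in models.outline_of(n,"short"):
        m=o["region"]; W=Q[m]; W=W[np.isfinite(W[:,0])]
        print(n,o["score"],o["pixel"],m.sum(),np.percentile(W[:,2],[5,50,95,99]).round(3))
        R=W[(W[:,2]>.066)&(W[:,2]<.085)]
        if len(R)>10: print(fitc(R).round(4),R.mean(0).round(4),len(R))
    print(fitc(R[:, :]).round(4))
E
```

```text
1.8333 [-40.2  18.5   1.6  73.1  -0.  124.5] [ 0.4577 -0.3044  0.2416]
top 0.8 [240.9, 172.9] 417 [0.005 0.051 0.079 0.08 ]
[0.5199 0.3059 0.0277] [0.522  0.3091 0.075 ] 151
top 0.72 [165.7, 348.0] 691 [0.004 0.027 0.068 0.07 ]
[ 0.7237 -0.1955  0.0383] [ 0.7262 -0.1973  0.068 ] 65
[ 0.7237 -0.1955  0.0383]
[ 0.7237 -0.1955  0.0383]
```

```bash
python3 -m jog '[33,-15,17,0,0,0,-1, 33,-15,17,0,0,0,-1, 33,-15,17,0,0,0,-1, 0,0,0,0,0,-0.112,-1, 0,0,0,0,0,-0.112,-1, 0,0,0,0,0,-0.112,-1, 0,0,0,0,0,-0.112,-1, 0,0,0,0,0,-0.112,-1, 0,0,0,0,0,-0.112,-1, 0,0,0,0,0,-0.112,-1]' 30
python3 -m jog '[0,0,0,0,0,0,-1,0,0,0,0,0,0,-1]'
python3 - <<'E'
from h import *
s=r.state();print(s["time"],s["q"].round(1),s["tcp_pos"].round(4),s["contact_force"])
d=cams.get_image("wrist"); cv2.imwrite("pics/w1.png",cv2.cvtColor(d["image"],cv2.COLOR_RGB2BGR))
np.savez("w1.npz",**d,**{"s_"+k:v for k,v in s.items()})
T=wristT(d,s);Q=cloud(d,T);M=cloud(d,np.array(d["mount"]))
for o in models.outline_of("wrist","tall"):
    m=o["region"]; print(o["score"],o["pixel"],m.sum())
    W=Q[m]; W=W[np.isfinite(W[:,0])]; print(np.percentile(W[:,2],[5,50,95,99]).round(4))
    for b in (.004,.008,.012):
        k=m&(Q[...,2]>np.percentile(W[:,2],97)-b); print(fitc(Q[k]).round(4),fitc(M[k]).round(4),k.sum())
E
```

```text
time: 2.87
tcp_pos: [0.5389, -0.2383, 0.1903]
ee_rot: [[0.495, 0.869, -0.001], [0.869, -0.495, -0.0], [-0.001, -0.0, -1.0]]
contact_force: [0.4, -0.4, -0.4]
gripper_width: 0.0858
time: 3.03
tcp_pos: [0.5392, -0.2378, 0.1903]
ee_rot: [[0.502, 0.865, -0.0], [0.865, -0.502, -0.0], [-0.0, -0.0, -1.0]]
contact_force: [0.0, 0.0, -0.7]
gripper_width: 0.0852
3.0333 [-30.   24.    2.2  68.2  -0.   90.2] [ 0.5392 -0.2378  0.1903] [ 0.00385867  0.00946121 -0.66607447]
0.92 [209.9, 281.7] 4755
[0.0072 0.0819 0.1021 0.1027]
[ 0.5405 -0.2348  0.0281] [ 0.0033 -0.0004  0.0281] 1542
[ 0.5407 -0.2345  0.0278] [ 0.0037 -0.0004  0.0278] 1762
[ 0.5408 -0.2342  0.0275] [ 0.004  -0.0004  0.0275] 1974
```

View pics/w1.png

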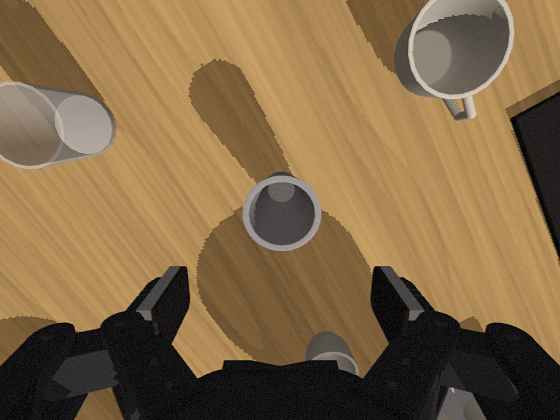

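The wrist view shows the tall tumbler's rim centred at about (213,282). That puts it at tool offset (+3.3, -0.4) mm, with its rim at z of about 0.100–0.103, which agrees with the other views. I'll descend and grasp it.

```bash
python3 -m jog '[3.3,-0.4,30,0,0,0,-1, 0,0,30,0,0,0,-1, 0,0,30,0,0,0,-1, 0,0,20,0,0,0,-1, 0,0,12,0,0,0,-1, 0,0,0,0,0,0,-1, 0,0,0,0,0,0,0, 0,0,0,0,0,0,0.3, 0,0,0,0,0,0,0.6, 0,0,0,0,0,0,1]' 30
python3 -m jog '[0,0,0,0,0,0,1,0,0,0,0,0,0,1,0,0,0,0,0,0,1,0,0,0,0,0,0,1]'
```

```text
time: 3.97
tcp_pos: [0.5426, -0.2342, 0.0701]
ee_rot: [[0.498, 0.867, 0.003], [0.867, -0.498, -0.002], [-0.0, 0.003, -1.0]]
contact_force: [-0.2, -0.3, 3.9]
gripper_width: 0.0596
time: 4.3
tcp_pos: [0.5426, -0.2342, 0.07]
ee_rot: [[0.498, 0.867, 0.003], [0.867, -0.498, -0.002], [-0.0, 0.003, -1.0]]
contact_force: [-0.0, 0.0, 6.4]
gripper_width: 0.0593
```

```bash
python3 -m jog '[0,0,-10,0,0,0,1, 0,0,-30,0,0,0,1, 0,0,-40,0,0,0,1, 0,0,-40,0,0,0,1, 0,0,-20,0,0,0,1,0,0,0,0,0,0,1,0,0,0,0,0,0,1,0,0,0,0,0,0,1]'
cat > held.py <<'E'
from h import *
import sys
def held(name,q):
    s=r.state();print(s["time"],s["tcp_pos"].round(4),s["contact_force"].round(2),s["moment"].round(3),s["gripper_width"])
    d=cams.get_image("wrist"); cv2.imwrite(f"pics/{name}.png",cv2.cvtColor(d["image"],cv2.COLOR_RGB2BGR))
    np.savez(name+".npz",**d,**{"s_"+k:v for k,v in s.items()})
    M=cloud(d,np.array(d["mount"]))
    for o in models.outline_of("wrist",q):
        m=o["region"]; print(o["score"],o["pixel"],m.sum())
        W=M[m]; W=W[np.isfinite(W[:,0])]; zt=np.percentile(W[:,2],3); print("tool z pct",np.percentile(W[:,2],[1,3,5,50]).round(4))
        for b in (.004,.008):
            k=m&(M[...,2]<zt+b); P=M[k]; print(fitc(P).round(4),k.sum())
            A=np.c_[P[:,:2],np.ones(len(P))]; print("plane",np.linalg.lstsq(A,P[:,2],rcond=None)[0].round(4))
if __name__=="__main__": held(sys.argv[1],sys.argv[2])
E
python3 held.py w2 tall
```

```text
time: 4.97
tcp_pos: [0.5406, -0.2329, 0.2071]
ee_rot: [[0.498, 0.867, -0.002], [0.867, -0.498, 0.001], [-0.0, -0.002, -1.0]]
contact_force: [-0.2, 0.6, -2.1]
gripper_width: 0.0593
4.9667 [ 0.5406 -0.2329  0.2071] [-0.19  0.62 -2.11] [0.01  0.022 0.008] 0.059272909164662886
0.96 [294.5, 281.0] 16877
tool z pct [-0.0324 -0.032  -0.0319 -0.0169]
[-0.0007 -0.0014  0.0278] 5133
plane [-0.011  -0.0034 -0.0311]
[-0.0002 -0.0014  0.0276] 6406
plane [-0.0304 -0.0027 -0.0301]
```

View pics/w2.png

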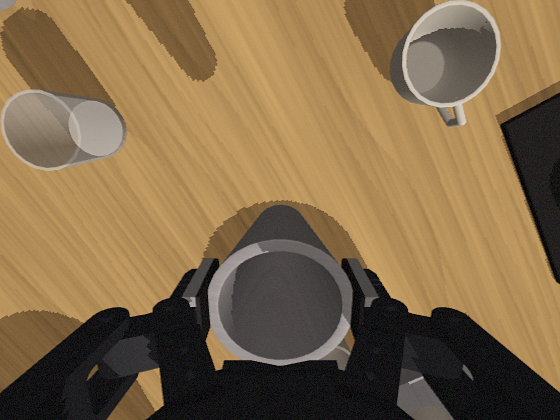

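The held tumbler's rim is centred at about (302,281), at tool (-0.7, -1.4, -32) mm by the camera. I'll now carry it to just short of the stand and measure the collar with the same camera.

```bash
python3 -m jog '[15,-6,-14,0,0,0,1, 30,-11,-14,0,0,0,1, 35,-13,0,0,0,0,1, 35,-13,0,0,0,0,1, 33,-13,0,0,0,0,1, 20,-8,0,0,0,0,1, 10,-4,0,0,0,0,1,0,0,0,0,0,0,1,0,0,0,0,0,0,1,0,0,0,0,0,0,1]'
python3 held.py w3 tall; python3 - <<'E'
from h import *
d=dict(np.load("w3.npz")); M=cloud(d,d["mount"]); 
T=np.eye(4);T[:3,:3]=d["s_ee_rot"];T[:3,3]=d["s_tcp_pos"]; Q=cloud(d,T@d["mount"])
m=(M[...,0]>.03)&(M[...,0]<.12)&(abs(M[...,1])<.05)&(Q[...,2]>.085)&(Q[...,2]<.15)
print(m.sum(),np.percentile(Q[m][:,2],[5,50,90,99]).round(4))
zt=np.percentile(Q[m][:,2],97)
for b in (.003,.006,.01):
    k=m&(Q[...,2]>zt-b);print("collar tool",fitc(M[k]).round(4),"world",fitc(Q[k]).round(4),k.sum(),np.median(M[k],0).round(4),np.median(Q[k][:,2]))
E
```

```text
time: 5.9
tcp_pos: [0.5706, -0.0466, 0.2357]
ee_rot: [[0.499, 0.867, -0.001], [0.867, -0.499, -0.001], [-0.001, -0.001, -1.0]]
contact_force: [0.1, -0.4, -2.7]
gripper_width: 0.0596
5.9 [ 0.5706 -0.0466  0.2357] [ 0.1  -0.4  -2.72] [-0.001 -0.052  0.033] 0.059626174234260476
0.83 [294.2, 278.7] 16847
tool z pct [-0.0324 -0.0321 -0.0319 -0.0169]
[-0.0007 -0.0013  0.0278] 5109
plane [-0.0128 -0.0016 -0.0312]
[-0.0002 -0.0014  0.0276] 6411
plane [-0.0325 -0.0019 -0.0302]
4781 [0.0923 0.1244 0.1258 0.1266]
collar tool [ 0.0719 -0.0031  0.0308] world [0.6037 0.0172 0.0308] 3087 [ 0.0752 -0.0029  0.1106] 0.12499608610455765
collar tool [ 0.0719 -0.0031  0.0306] world [0.6037 0.0172 0.0306] 3270 [ 0.0752 -0.0029  0.1106] 0.12493837922153267
collar tool [ 0.0719 -0.0031  0.0302] world [0.6037 0.0172 0.0302] 3492 [ 0.0752 -0.0033  0.1107] 0.12486697244158612
```

View pics/w3.png

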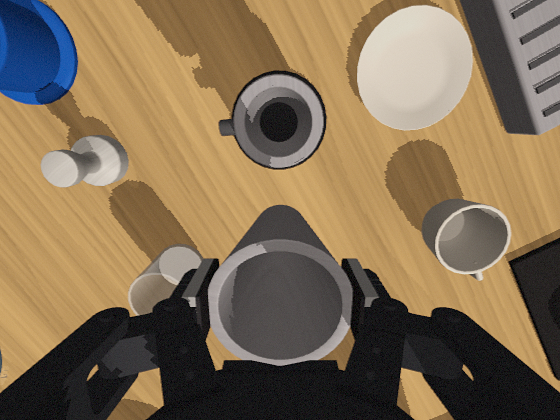

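```bash
cat > ring.py <<'E'
from h import *
from scipy.optimize import minimize
def ring(M,m,r0,r1,zt,tol=.0015,it=6):
    P=M[m&np.isfinite(M[...,0])]; pl=np.array([0,0,zt])
    for _ in range(it):
        e=P[:,2]-(P[:,:2]@pl[:2]+pl[2]); k=abs(e)<tol; A=np.c_[P[k][:,:2],np.ones(k.sum())]
        pl=np.linalg.lstsq(A,P[k][:,2],rcond=None)[0]
    R=P[k]; c=fitc(R)[:2]
    def cost(c):
        rr=np.hypot(R[:,0]-c[0],R[:,1]-c[1]); o=np.maximum(0,np.maximum(r0-rr,rr-r1)); return np.minimum(o,.003).sum()
    b=min((minimize(cost,c+np.array([i,j])*.001,method="Nelder-Mead",options=dict(xatol=1e-6,fatol=1e-9,initial_simplex=[c+np.array([i,j])*.001,c+np.array([i+1,j])*.001,c+np.array([i,j+1])*.001])) for i in(-1,0,1) for j in(-1,0,1)),key=lambda t:t.fun)
    c=b.x; rr=np.hypot(R[:,0]-c[0],R[:,1]-c[1])
    az=np.arctan2(R[:,1]-c[1],R[:,0]-c[0]); h=np.histogram(az,8,(-np.pi,np.pi))[0]
    q=[(np.percentile(rr[(az>a)&(az<a+np.pi/4)],[3,97])*1e3).round(1).tolist() for a in np.arange(-np.pi,np.pi-.01,np.pi/4)]
    return c,pl@[*c,1],pl[:2],h,q
E
python3 - <<'E'
from ring import *
for f in ("w2","w3"):
    d=dict(np.load(f+".npz")); M=cloud(d,d["mount"])
    m=(M[...,2]>-.04)&(M[...,2]<-.02)&(np.hypot(M[...,0],M[...,1])<.034)
    print(f,"tall",*ring(M,m,.026,.031,-.0315),sep="\n ")
m=(M[...,2]>.1)&(M[...,2]<.12)&(np.hypot(M[...,0]-.072,M[...,1]+.003)<.045)
print("collar",*ring(M,m,.026,.0355,.1106),sep="\n ")
E
```

```text
w2
 tall
 [-0.00144436 -0.00142432]
 -0.031302671705407896
 [-0.00405133 -0.00342457]
 [455 564 615 684 680 642 577 459]
 [[25.7, 30.7], [25.8, 31.0], [25.8, 31.6], [25.7, 30.5], [25.8, 30.6], [25.8, 34.2], [25.8, 30.9], [25.6, 30.8]]
w3
 tall
 [-0.00144097 -0.00139782]
 -0.03132102287870413
 [-0.00354055 -0.00204569]
 [452 574 606 686 678 648 567 462]
 [[25.6, 30.8], [25.8, 30.9], [25.8, 31.6], [25.7, 30.6], [25.7, 30.5], [25.8, 33.6], [25.8, 30.9], [25.6, 30.8]]
collar
 [ 0.07181738 -0.00310497]
 0.11057385630570189
 [-6.29741203e-04 -3.07536315e-05]
 [326 351 388 402 410 381 350 346]
 [[26.1, 35.1], [26.2, 35.2], [26.0, 35.1], [26.2, 35.2], [26.1, 35.1], [26.2, 35.1], [26.2, 35.0], [26.1, 35.1]]
```

Both rings fit cleanly. The collar is 73.3 mm ahead and -1.7 mm sideways of the held rim, and its rim stands 142 mm below the tumbler's. Snug seating should therefore come 100–108 mm further down.

```bash
python3 -m jog '[15,-0.3,0,0,0,0,1, 25,-0.6,0,0,0,0,1, 20,-0.5,0,0,0,0,1, 10,-0.3,0,0,0,0,1, 3.2,0,0,0,0,0,1, 0,0,15,0,0,0,1, 0,0,20,0,0,0,1,0,0,20,0,0,0,1,0,0,15,0,0,0,1,0,0,10,0,0,0,1]'
python3 -m jog '[0,0,0,0,0,0,1,0,0,0,0,0,0,1,0,0,0,0,0,0,1]'
python3 -c "
from h import *
s=r.state();print(s['tcp_pos'].round(5),s['contact_force'].round(2),s['moment'].round(3)); c=np.array([.0733-.0001,-.0017,0]); d=dict(np.load('w3.npz')); print(d['s_tcp_pos']+d['s_ee_rot']@c, s['ee_rot'].T@(d['s_tcp_pos']+d['s_ee_rot']@c-s['tcp_pos']))"
```

```text
time: 6.83
tcp_pos: [0.6047, 0.0183, 0.1543]
ee_rot: [[0.499, 0.867, -0.003], [0.867, -0.499, -0.0], [-0.002, -0.002, -1.0]]
contact_force: [-0.3, 0.2, -2.1]
gripper_width: 0.0597
time: 7.08
tcp_pos: [0.6067, 0.0188, 0.1575]
ee_rot: [[0.498, 0.867, 0.002], [0.867, -0.498, -0.0], [0.001, 0.002, -1.0]]
contact_force: [-0.1, 0.2, -2.7]
gripper_width: 0.0594
[0.60667 0.01876 0.15746] [-0.11  0.17 -2.71] [-0.036  0.032 -0.063]
[0.6057     0.01771426 0.23556789] [-0.00134682 -0.00018771 -0.0781103 ]
```

```bash
for i in 1 2 3; do python3 -m jog '[0,0,0,0,0,0,1]'; python3 -c "
from h import *
s=r.state();print(s['tcp_pos'].round(5),s['contact_force'].round(2),s['moment'].round(3)); c=np.array([.0733-.0001,-.0017,0]); d=dict(np.load('w3.npz')); print(s['ee_rot'].T@(d['s_tcp_pos']+d['s_ee_rot']@c-s['tcp_pos']),s['qd'].round(2),s['q'].round(3))"; done; python3 -c "
import numpy as np
for f in ('w2','w3'):
  d=np.load(f+'.npz');print(d['s_q'],d['s_qd'],d['s_ee_rot'])"
```

```text
time: 7.17
tcp_pos: [0.607, 0.0189, 0.1578]
ee_rot: [[0.498, 0.867, 0.003], [0.867, -0.498, -0.0], [0.001, 0.002, -1.0]]
contact_force: [0.5, 0.3, -1.6]
gripper_width: 0.0595
[0.60702 0.01888 0.15778] [ 0.5   0.31 -1.57] [-0.067 -0.01  -0.018]
[-0.00158507 -0.00037293 -0.07779228] [ 0.12 -0.01 -0.18 -0.09  0.08  0.03] [-4.19700e+00  2.68320e+01  1.64900e+00  6.46630e+01 -8.00000e-03
  1.15668e+02]
time: 7.25
tcp_pos: [0.6069, 0.019, 0.1576]
ee_rot: [[0.498, 0.867, 0.002], [0.867, -0.498, -0.0], [0.001, 0.002, -1.0]]
contact_force: [0.7, 0.0, -1.4]
gripper_width: 0.0594
[0.60687 0.01898 0.15759] [ 0.68  0.   -1.37] [0.039 0.022 0.032]
[-0.00160695 -0.00021001 -0.07797745] [ 0.08  0.13 -0.39 -0.09  0.07  0.11] [-4.18800e+00  2.68350e+01  1.62500e+00  6.46530e+01 -9.00000e-03
  1.15666e+02]
time: 7.33
tcp_pos: [0.6066, 0.0191, 0.1572]
ee_rot: [[0.498, 0.867, 0.002], [0.867, -0.498, -0.0], [0.001, 0.002, -1.0]]
contact_force: [0.4, -0.4, -2.1]
gripper_width: 0.059
[0.60659 0.01908 0.15723] [ 0.39 -0.37 -2.06] [-0.047  0.034  0.006]
[-1.57826624e-03  3.52516010e-05 -7.83389735e-02] [-0.04  0.18 -0.44 -0.07 -0.01 -0.03] [-4.1810e+00  2.6848e+01  1.5910e+00  6.4644e+01 -8.0000e-03  1.1567e+02]
[-2.94827112e+01  2.37339765e+01  4.22235179e+00  7.06146372e+01
 -3.88479672e-03  9.03681050e+01] [ 7.26662351e-04  1.08557485e+00 -1.58350617e+00 -1.09069220e-01
 -6.79674903e-02  3.99306144e-02] [[ 4.97743249e-01  8.67322229e-01 -1.95168737e-03]
 [ 8.67324421e-01 -4.97742200e-01  1.02554554e-03]
 [-8.19587262e-05 -2.20320449e-03 -9.99997570e-01]]
[-1.09818716e+01  2.13297528e+01  4.85684441e+00  7.35857374e+01
 -5.69517809e-02  1.08953031e+02] [-0.6815101  -0.16013429  0.30391384  0.04860875  0.29339761  0.063228  ] [[ 4.99014530e-01  8.66592795e-01 -1.19417330e-03]
 [ 8.66592684e-01 -4.99015542e-01 -7.80806338e-04]
 [-1.27255218e-03 -6.45228135e-04 -9.99998982e-01]]
```

```bash
cat > chk.py <<'E'
from h import *
s=r.state(); c=np.array([.0732,-.0017,0]); d=dict(np.load('w3.npz'))
G=d['s_tcp_pos']+d['s_ee_rot']@c
e=s['ee_rot'].T@(G-s['tcp_pos'])*1e3
R=s['ee_rot']
print("todo xy mm",e[:2].round(2),"down so far",-e[2].round(1) if e[2]>0 else (G[2]-s['tcp_pos'][2])*1e3,"F tool",(R.T@s['contact_force']).round(2),"Fz",s['contact_force'][2].round(2),"M tool",(R.T@s['moment']).round(3))
E
python3 -m jog '[-0.8,0,0,0,0,0,1, -0.7,0,4,0,0,0,1, 0,0,5,0,0,0,1, 0,0,3,0,0,0,1,0,0,0,0,0,0,1,0,0,0,0,0,0,1]';python3 chk.py
```

```text
time: 7.83
tcp_pos: [0.6048, 0.0179, 0.1437]
ee_rot: [[0.498, 0.867, -0.001], [0.867, -0.498, 0.0], [-0.001, -0.001, -1.0]]
contact_force: [-0.5, -0.2, -2.2]
gripper_width: 0.0589
todo xy mm [0.27 0.79] down so far 91.89802519088394 F tool [-0.44 -0.27  2.22] Fz -2.22 M tool [ 0.055  0.008 -0.072]
```

```bash
for i in 1 2 3 4; do python3 -m jog '[0,0,0,0,0,0,1]' >/dev/null; python3 chk.py; done
```

```text
todo xy mm [0.15 0.57] down so far 91.41671748702373 F tool [0.25 0.11 1.64] Fz -1.64 M tool [-0.019 -0.025 -0.034]
todo xy mm [0.07 0.45] down so far 91.1587839051283 F tool [0.25 0.19 1.16] Fz -1.16 M tool [ 0.023 -0.045 -0.021]
todo xy mm [0.05 0.42] down so far 91.113121611136 F tool [-0.79 -0.06  1.73] Fz -1.73 M tool [ 0.033  0.005 -0.038]
todo xy mm [0.07 0.4 ] down so far 91.11431753806976 F tool [-0.45  0.43  1.26] Fz -1.26 M tool [ 0.026 -0.008  0.08 ]
```

Settling takes about 0.3 s. I'll correct y by 0.4 mm and step down.

```bash
python3 -m jog '[0,0.4,2,0,0,0,1, 0,0,2,0,0,0,1, 0,0,1,0,0,0,1,0,0,0,0,0,0,1,0,0,0,0,0,0,1,0,0,0,0,0,0,1]'>/dev/null;python3 chk.py;  python3 -m jog '[0,0,1,0,0,0,1,0,0,0,0,0,0,1,0,0,0,0,0,0,1]'>/dev/null;python3 chk.py
```

```text
todo xy mm [0.13 0.08] down so far 96.30266806040783 F tool [0.22 0.22 1.61] Fz -1.61 M tool [-0.013 -0.039 -0.02 ]
todo xy mm [0.16 0.12] down so far 97.323651417005 F tool [ 0.31 -0.07  1.46] Fz -1.46 M tool [ 0.026 -0.028 -0.054]
```

```bash
for i in 1; do python3 -m jog '[0,0,1.5,0,0,0,1,0,0,0.5,0,0,0,1,0,0,0,0,0,0,1,0,0,0,0,0,0,1]'>/dev/null;python3 chk.py; done;  python3 -m jog '[0,0,1,0,0,0,1,0,0,0,0,0,0,1,0,0,0,0,0,0,1]'>/dev/null;python3 chk.py
```

```text
todo xy mm [0.11 0.13] down so far 99.34886888228986 F tool [0.78 0.54 2.57] Fz -2.57 M tool [0.008 0.009 0.001]
todo xy mm [0.12 0.07] down so far 100.31858352373551 F tool [-0.77 -0.23  1.86] Fz -1.86 M tool [-0.06   0.023  0.024]
```

```bash
python3 -m jog '[0,0,0.5,0,0,0,1,0,0,0.5,0,0,0,1,0,0,0,0,0,0,1]'>/dev/null;python3 chk.py
```

```text
todo xy mm [0.1  0.06] down so far 101.34268731183211 F tool [0.4  1.35 2.99] Fz -2.99 M tool [-0.047  0.073 -0.007]
```

```bash
python3 -m jog '[0,0,0.5,0,0,0,1,0,0,0.3,0,0,0,1,0,0,0,0,0,0,1]'>/dev/null;python3 chk.py
```

```text
todo xy mm [0.05 0.04] down so far 102.0901420565759 F tool [0.84 0.56 0.9 ] Fz -0.9 M tool [-0.014  0.134  0.048]
```

```bash
python3 -m jog '[0,0,0.5,0,0,0,1,0,0,0.3,0,0,0,1,0,0,0,0,0,0,1]'>/dev/null;python3 chk.py
```

```text
todo xy mm [0.02 0.03] down so far 102.86454745889422 F tool [-0.03  0.62  1.46] Fz -1.46 M tool [ 0.005  0.169 -0.035]
```

```bash
python3 -m jog '[0,0,0.5,0,0,0,1,0,0,0.3,0,0,0,1,0,0,0,0,0,0,1]'>/dev/null;python3 chk.py
```

```text
todo xy mm [-0.11  0.01] down so far 103.54684611570505 F tool [1.59 0.31 0.59] Fz -0.59 M tool [ 0.033  0.406 -0.027]
```

```bash
python3 -m jog '[0.4,0,0,0,0,0,1,0,0,0,0,0,0,1,0,0,0,0,0,0,1]'>/dev/null;python3 chk.py;python3 -m jog '[0,0,0.5,0,0,0,1,0,0,0,0,0,0,1,0,0,0,0,0,0,1]'>/dev/null;python3 chk.py
```

```text
todo xy mm [-0.25  0.02] down so far 103.68268795294225 F tool [1.58 0.32 0.43] Fz -0.43 M tool [-0.154  0.226 -0.018]
todo xy mm [-0.32  0.01] down so far 104.17636481205514 F tool [1.63 0.08 1.04] Fz -1.03 M tool [-0.085  0.174 -0.023]
```

```bash
python3 -m jog '[0.4,0,0,0,0,0,1,0,0,0,0,0,0,1,0,0,0,0,0,0,1]'>/dev/null;python3 chk.py;python3 -m jog '[0,0,0.6,0,0,0,1,0,0,0,0,0,0,1,0,0,0,0,0,0,1]'>/dev/null;python3 chk.py
```

```text
todo xy mm [-0.48 -0.  ] down so far 104.19500842929938 F tool [0.6  0.92 0.36] Fz -0.36 M tool [-0.166 -0.023 -0.045]
todo xy mm [-0.58  0.01] down so far 104.4181898211643 F tool [-0.49 -0.26 -1.87] Fz 1.87 M tool [ 0.112 -0.116 -0.007]
```

```bash
python3 -m jog '[0,0,0.6,0,0,0,1,0,0,0,0,0,0,1,0,0,0,0,0,0,1]'>/dev/null;python3 chk.py
```

```text
todo xy mm [-0.59  0.04] down so far 104.53870795001336 F tool [-0.79 -1.66 -6.37] Fz 6.37 M tool [ 0.283 -0.227 -0.029]
```

Hard contact on all sides with the rim 37.5 mm above the collar, inside the 34–42 mm range, and lateral forces are small. I'll relax the push and release.

```bash
python3 -m jog '[0,0,-0.5,0,0,0,1,0,0,0,0,0,0,1,0,0,0,0,0,0,1]'>/dev/null;python3 chk.py;python3 -m jog '[0,0,0,0,0,0,-0.3,0,0,0,0,0,0,-0.5,0,0,0,0,0,0,-0.7,0,0,0,0,0,0,-1,0,0,0,0,0,0,-1,0,0,0,0,0,0,-1,0,0,0,0,0,0,-1]';python3 chk.py
```

```text
todo xy mm [-0.62  0.03] down so far 104.53427813878658 F tool [-1.3  -0.46 -4.49] Fz 4.49 M tool [ 0.207 -0.229 -0.006]
time: 12.58
tcp_pos: [0.6059, 0.0184, 0.1305]
ee_rot: [[0.498, 0.867, -0.0], [0.867, -0.498, -0.0], [-0.0, -0.0, -1.0]]
contact_force: [-0.6, -0.4, -0.1]
gripper_width: 0.0849
todo xy mm [-0.67  0.14] down so far 105.11762923042036 F tool [-0.59 -0.31  0.11] Fz -0.11 M tool [-0.003  0.028 -0.014]
```

```bash
python3 -m jog '[0,0,-10,0,0,0,-1,0,0,-25,0,0,0,-1,0,0,-30,0,0,0,-1,0,0,-30,0,0,0,-1,0,0,-20,0,0,0,-1,0,0,-5,0,0,0,-1,0,0,0,0,0,0,-1,0,0,0,0,0,0,-1,0,0,0,0,0,0,-1]'
python3 held.py w4 tall; python3 - <<'E'
from ring import *
d=dict(np.load("w4.npz")); M=cloud(d,d["mount"])
T=np.eye(4);T[:3,:3]=d["s_ee_rot"];T[:3,3]=d["s_tcp_pos"]
zt=np.nanpercentile(M[(np.hypot(M[...,0],M[...,1])<.033)&(M[...,2]>.05)][:,2],5);print(zt)
m=(abs(M[...,2]-zt)<.01)&(np.hypot(M[...,0],M[...,1])<.034)
R=ring(M,m,.026,.031,zt);print(*R,sep="\n ")
print("world",T@[*R[0],R[1],1], "slope world", T[:3,:3]@[*-R[2],1])
E
```

```text
time: 13.33
tcp_pos: [0.6051, 0.0184, 0.249]
ee_rot: [[0.498, 0.867, -0.003], [0.867, -0.498, 0.0], [-0.001, -0.003, -1.0]]
contact_force: [1.4, 0.1, -0.8]
gripper_width: 0.0856
13.3333 [0.6051 0.0184 0.249 ] [ 1.38  0.12 -0.78] [0.01  0.017 0.012] 0.0855691289743751
0.89 [219.3, 279.5] 4716
tool z pct [0.0853 0.0856 0.0858 0.1049]
[-0.0011 -0.0004  0.0281] 1526
plane [-0.0053 -0.0049  0.0866]
[-0.0006 -0.0004  0.0278] 1768
plane [-0.0216 -0.0052  0.0872]
0.08588406877050869
[-0.00139542 -0.00050051]
 0.08648352525255489
 [-0.00147589 -0.00651592]
 [173 180 184 182 188 182 180 176]
 [[25.6, 31.0], [25.8, 30.8], [25.8, 30.7], [25.9, 30.6], [26.0, 30.6], [25.9, 30.7], [25.9, 30.9], [25.8, 31.0]]
world [0.60371439 0.01745827 0.16255185 1.        ] slope world [ 0.00356728 -0.0018391  -1.00001426]
```

View pics/w4.png

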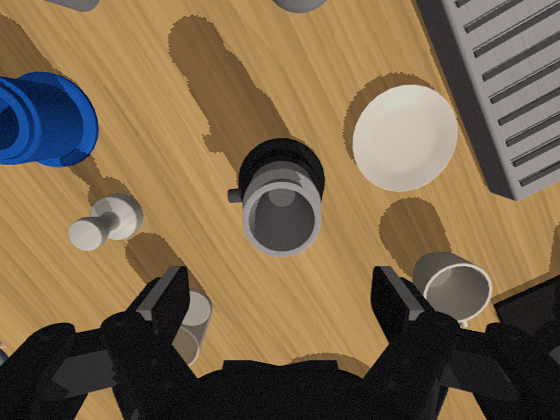

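The tall tumbler is seated: its rim is at z = 0.1626 (37.6 mm above the collar) and level to about 0.2°. Now the short one.

```bash
python3 -m jog '[13,-14,0,0,0,0,-1,26,-27,0,0,0,0,-1,28,-29,0,0,0,0,-1,28,-29,10,0,0,0,-1,28,-29,15,0,0,0,-1,28,-29,15,0,0,0,-1,26,-28,15,0,0,0,-1,20,-20,15,0,0,0,-1,11,-13,14,0,0,0,-1,0,0,0,0,0,0,-1]'
python3 -m jog '[0,0,0,0,0,0,-1,0,0,0,0,0,0,-1,0,0,0,0,0,0,-1]'
python3 held.py w5 short
```

```text
time: 14.27
tcp_pos: [0.5168, 0.3071, 0.163]
ee_rot: [[0.493, 0.87, -0.008], [0.87, -0.493, -0.002], [-0.005, -0.006, -1.0]]
contact_force: [-0.4, -0.7, -0.6]
gripper_width: 0.0851
time: 14.52
tcp_pos: [0.522, 0.3039, 0.1683]
ee_rot: [[0.499, 0.867, 0.001], [0.867, -0.499, -0.0], [0.001, 0.001, -1.0]]
contact_force: [-0.2, -0.2, -0.6]
gripper_width: 0.0854
14.5167 [0.522  0.3039 0.1683] [-0.24 -0.18 -0.57] [ 0.031 -0.026 -0.043] 0.0853521045635115
0.67 [209.7, 276.4] 4701
tool z pct [0.0906 0.091  0.0912 0.1123]
[ 0.004  -0.0044  0.0282] 1499
plane [-0.0042  0.0008  0.092 ]
[ 0.0044 -0.0044  0.0278] 1717
plane [-0.0233  0.0009  0.0926]
```

View pics/w5.png

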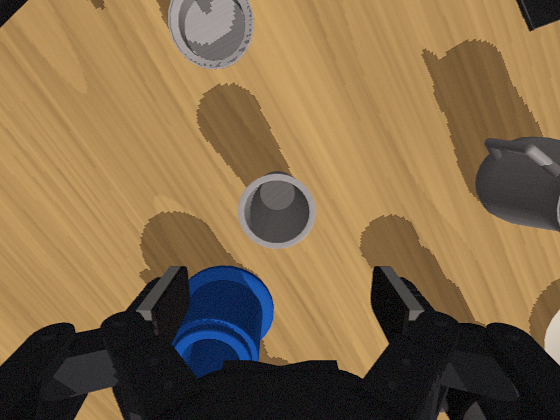

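The short tumbler's rim is centred at about (210,276), z of about 0.076. The blue look-alike at lower left is clear of the fingers.

```bash
python3 -m jog '[4,-3.2,20,0,0,0,-1, 0,0,30,0,0,0,-1, 0,0,30,0,0,0,-1, 0,0,25,0,0,0,-1, 0,0,15,0,0,0,-1, 0,0,3,0,0,0,-1, 0,0,0,0,0,0,-1, 0,0,0,0,0,0,0, 0,0,0,0,0,0,0.3, 0,0,0,0,0,0,0.6]' 30
python3 -m jog '[0,0,0,0,0,0,1,0,0,0,0,0,0,1,0,0,0,0,0,0,1,0,0,0,0,0,0,1,0,0,0,0,0,0,1]'
```

```text
time: 15.45
tcp_pos: [0.5222, 0.3106, 0.047]
ee_rot: [[0.498, 0.867, 0.004], [0.867, -0.498, 0.002], [0.004, 0.002, -1.0]]
contact_force: [-0.0, -0.5, 4.5]
gripper_width: 0.0595
time: 15.87
tcp_pos: [0.5221, 0.3106, 0.0469]
ee_rot: [[0.498, 0.867, 0.004], [0.867, -0.498, 0.001], [0.003, 0.003, -1.0]]
contact_force: [0.2, -1.2, 6.5]
gripper_width: 0.0595
```

```bash
python3 -m jog '[0,0,-15,0,0,0,1,0,0,-35,0,0,0,1,0,0,-40,0,0,0,1,0,0,-40,0,0,0,1,0,0,-40,0,0,0,1,-12,10,-33,0,0,0,1,-25,19,-10,0,0,0,1,-30,23,0,0,0,0,1,-32,25,0,0,0,0,1,-32,25,0,0,0,0,1]'
python3 -m jog '[-32,25,0,0,0,0,1,-32,25,0,0,0,0,1,-32,25,0,0,0,0,1,-28,22,0,0,0,0,1,-18,13,0,0,0,0,1,-8,6,0,0,0,0,1,0,0,0,0,0,0,1,0,0,0,0,0,0,1,0,0,0,0,0,0,1,0,0,0,0,0,0,1]'
python3 -m jog '[0,0,0,0,0,0,1,0,0,0,0,0,0,1]'
cat > w6.py <<'E'
from ring import *
import sys
n=sys.argv[1]
s=r.state();print(s["time"],s["tcp_pos"].round(4),s["contact_force"].round(2),s["qd"].round(2))
d=cams.get_image("wrist"); cv2.imwrite(f"pics/{n}.png",cv2.cvtColor(d["image"],cv2.COLOR_RGB2BGR))
d.update({"s_"+k:v for k,v in s.items()}); np.savez(n+".npz",**d); s2=r.state(); print(s2["tcp_pos"].round(4))
M=cloud(d,np.array(d["mount"]))
m=(M[...,2]>-.045)&(M[...,2]<-.02)&(np.hypot(M[...,0],M[...,1])<.034)
zt=np.percentile(M[m][:,2],20)
A=ring(M,m,.026,.031,zt); print("held",zt,*A,sep="\n ")
zr=s["tcp_pos"][2]-.1626
m=(abs(M[...,2]-zr)<.012)&(abs(M[...,0]-.072)<.045)&(abs(M[...,1])<.045)
P=M[m]; c=np.median(P,0); print(len(P),c)
m&=np.hypot(M[...,0]-c[0],M[...,1]-c[1])<.04
B=ring(M,m,.026,.031,zr); print("tall",*B,sep="\n ")
print("delta",(B[0]-A[0])*1e3,"dz",(B[1]-A[1])*1e3)
E
python3 w6.py w6
```

```text
time: 16.7
tcp_pos: [0.5436, 0.1443, 0.2584]
ee_rot: [[0.496, 0.868, 0.001], [0.868, -0.496, 0.0], [0.001, 0.001, -1.0]]
contact_force: [0.3, 0.2, -2.8]
gripper_width: 0.0593
time: 17.53
tcp_pos: [0.5693, -0.0406, 0.2577]
ee_rot: [[0.496, 0.868, -0.0], [0.868, -0.496, 0.0], [0.0, -0.0, -1.0]]
contact_force: [-0.1, -0.1, -2.4]
gripper_width: 0.0593
time: 17.7
tcp_pos: [0.5695, -0.0412, 0.2577]
ee_rot: [[0.496, 0.868, 0.0], [0.868, -0.496, 0.0], [0.0, -0.0, -1.0]]
contact_force: [0.0, 0.2, -2.6]
gripper_width: 0.0593
17.7 [ 0.5695 -0.0412  0.2577] [ 0.04  0.24 -2.58] [-0.34  0.15  0.07 -0.05  0.04 -0.06]
[ 0.5695 -0.0414  0.2577]
held
 -0.030415584545041674
 [-0.00140258 -0.00138535]
 -0.02952880766166909
 [ 0.00121758 -0.00575602]
 [546 554 593 653 653 621 572 536]
 [[25.7, 31.0], [25.7, 31.0], [25.8, 31.1], [25.8, 30.6], [25.8, 30.6], [25.8, 33.5], [25.7, 30.9], [25.6, 30.9]]
2417 [0.06938996 0.00090545 0.09553683]
tall
 [0.06762981 0.00061797]
 0.09518596947345731
 [ 0.00387367 -0.00374496]
 [193 205 224 229 238 215 205 196]
 [[25.8, 30.7], [25.9, 30.8], [25.9, 30.9], [25.9, 30.8], [25.9, 30.8], [25.8, 30.8], [25.8, 30.8], [25.7, 30.8]]
delta [69.03238547  2.00332485] dz 124.71477713512641
```

View pics/w6.png

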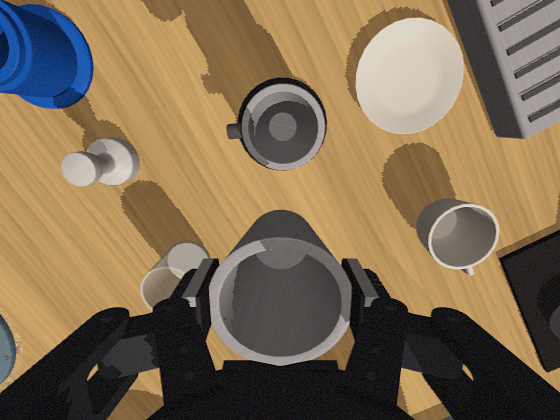

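The held rim and the seated rim both fit cleanly. The move is (69.0, 2.0) mm, plus the +0.7 mm x bias I learned at the collar. Snug contact is expected 83–91 mm down.

```bash
sed -i "s/c=np.array.*/c=np.array([.0698,.002,0]); d=dict(np.load('w6.npz'))/" chk.py
python3 -m jog '[15,0.5,0,0,0,0,1, 22,0.5,0,0,0,0,1, 18,0.5,0,0,0,0,1, 10,0.5,0,0,0,0,1, 4.8,0,0,0,0,0,1, 0,0,10,0,0,0,1, 0,0,15,0,0,0,1,0,0,15,0,0,0,1,0,0,10,0,0,0,1]'
python3 -m jog '[0,0,5,0,0,0,1,0,0,0,0,0,0,1,0,0,0,0,0,0,1,0,0,0,0,0,0,1,0,0,0,0,0,0,1,0,0,0,0,0,0,1]' >/dev/null; python3 chk.py
```

```text
time: 18.5
tcp_pos: [0.6054, 0.0171, 0.2062]
ee_rot: [[0.498, 0.867, -0.002], [0.867, -0.498, -0.0], [-0.001, -0.001, -1.0]]
contact_force: [-0.2, 0.2, -2.7]
gripper_width: 0.0594
todo xy mm [ 0.81 -1.22] down so far 54.185540150975875 F tool [-0.43  0.71  2.21] Fz -2.21 M tool [ 0.024 -0.003  0.03 ]
```

```bash
python3 -m jog '[0.4,-0.6,0,0,0,0,1, 0.4,-0.6,5,0,0,0,1,0,0,7,0,0,0,1,0,0,5,0,0,0,1,0,0,2,0,0,0,1,0,0,0,0,0,0,1,0,0,0,0,0,0,1,0,0,0,0,0,0,1,0,0,0,0,0,0,1,0,0,0,0,0,0,1]'
python3 chk.py
```

```text
time: 19.83
tcp_pos: [0.6056, 0.0185, 0.1839]
ee_rot: [[0.498, 0.867, 0.001], [0.867, -0.498, -0.0], [0.0, 0.001, -1.0]]
contact_force: [-0.2, -0.7, -3.1]
gripper_width: 0.0595
todo xy mm [0.13 0.27] down so far 73.77446468070507 F tool [-0.68  0.19  3.12] Fz -3.12 M tool [0.006 0.031 0.012]
```

```bash
python3 -m jog '[0.1,0.2,2,0,0,0,1, 0,0,2,0,0,0,1,0,0,1,0,0,0,1,0,0,0,0,0,0,1,0,0,0,0,0,0,1,0,0,0,0,0,0,1]'>/dev/null
python3 chk.py; python3 -m jog '[0,0,1,0,0,0,1,0,0,0.5,0,0,0,1,0,0,0,0,0,0,1,0,0,0,0,0,0,1]'>/dev/null
python3 chk.py
```

```text
todo xy mm [0.09 0.25] down so far 79.10571410449873 F tool [-0.13  0.28  1.46] Fz -1.46 M tool [-0.001  0.029  0.078]
todo xy mm [0.09 0.28] down so far 80.66496234688294 F tool [-0.07 -0.18  2.62] Fz -2.62 M tool [ 0.035  0.013 -0.013]
```

```bash
python3 -m jog '[0,0,1,0,0,0,1, 0,0,0.5,0,0,0,1,0,0,0,0,0,0,1,0,0,0,0,0,0,1]'>/dev/null
python3 chk.py
```

```text
todo xy mm [0.11 0.27] down so far 82.15890153234668 F tool [-0.43  0.75  1.98] Fz -1.98 M tool [0.033 0.022 0.029]
```

```bash
python3 -m jog '[0,0,0.7,0,0,0,1, 0,0,0.3,0,0,0,1,0,0,0,0,0,0,1]'>/dev/null
python3 chk.py
```

```text
todo xy mm [0.12 0.26] down so far 83.17643957090226 F tool [0.09 0.15 2.72] Fz -2.72 M tool [-0.037  0.027 -0.046]
```

```bash
python3 -m jog '[0.1,0.3,0.5,0,0,0,1, 0,0,0.4,0,0,0,1,0,0,0,0,0,0,1]'>/dev/null
python3 chk.py
```

```text
todo xy mm [-0.01 -0.04] down so far 84.1078314872254 F tool [1.09 0.18 2.45] Fz -2.45 M tool [0.001 0.032 0.037]
```

```bash
python3 -m jog '[0,0,0.5,0,0,0,1, 0,0,0.3,0,0,0,1,0,0,0,0,0,0,1]'>/dev/null
python3 chk.py
```

```text
todo xy mm [-0.01  0.02] down so far 84.89953236737921 F tool [-0.42 -0.05  2.16] Fz -2.16 M tool [ 0.013  0.062 -0.013]
```

```bash
python3 -m jog '[0,0,0.5,0,0,0,1, 0,0,0.3,0,0,0,1,0,0,0,0,0,0,1]'>/dev/null
python3 chk.py
```

```text
todo xy mm [-0.02 -0.01] down so far 85.52751299808614 F tool [-0.56 -0.27  2.14] Fz -2.14 M tool [ 0.159  0.017 -0.029]
```

```bash
python3 -m jog '[0,0,0.5,0,0,0,1, 0,0,0.2,0,0,0,1,0,0,0,0,0,0,1]'>/dev/null
python3 chk.py
```

```text
todo xy mm [-0.05 -0.02] down so far 85.87763448698271 F tool [-1.17 -1.11 -1.76] Fz 1.76 M tool [ 0.399 -0.056 -0.013]
```

```bash
python3 -m jog '[0,0,0.5,0,0,0,1, 0,0,0,0,0,0,1,0,0,0,0,0,0,1]'>/dev/null
python3 chk.py
```

```text
todo xy mm [-0.07 -0.06] down so far 86.23189422727448 F tool [-0.11 -1.83 -5.36] Fz 5.36 M tool [ 0.674 -0.171  0.062]
```

```bash
python3 -m jog '[0,-0.3,-0.6,0,0,0,1, 0,0,0,0,0,0,1,0,0,0,0,0,0,1]'>/dev/null
python3 chk.py
```

```text
todo xy mm [-0.06  0.01] down so far 86.15504615409291 F tool [-0.51 -1.47 -1.62] Fz 1.62 M tool [ 0.289 -0.062 -0.029]
```

```bash
python3 -m jog '[0,0,0.4,0,0,0,1, 0,0,0,0,0,0,1,0,0,0,0,0,0,1]'>/dev/null
python3 chk.py
```

```text
todo xy mm [-0.06  0.02] down so far 86.19499477188947 F tool [-0.35 -0.97 -3.89] Fz 3.89 M tool [ 0.369 -0.2    0.015]
```

Contact is stiff vertically and laterally with the rim 38.5 mm above the tall one's, so it is snug. I'll relax and release.

```bash
python3 -m jog '[0,0,-0.4,0,0,0,1,0,0,0,0,0,0,1]'>/dev/null;python3 chk.py;python3 -m jog '[0,0,0,0,0,0,-0.3,0,0,0,0,0,0,-0.5,0,0,0,0,0,0,-0.7,0,0,0,0,0,0,-1,0,0,0,0,0,0,-1,0,0,0,0,0,0,-1,0,0,0,0,0,0,-1]';python3 chk.py
python3 -m jog '[0,0,-10,0,0,0,-1,0,0,-25,0,0,0,-1,0,0,-30,0,0,0,-1,0,0,-30,0,0,0,-1,0,0,-20,0,0,0,-1,0,0,-5,0,0,0,-1,0,0,0,0,0,0,-1,0,0,0,0,0,0,-1,0,0,0,0,0,0,-1,0,0,0,0,0,0,-1]'
python3 - <<'E'
from ring import *
s=r.state();d=cams.get_image("wrist"); cv2.imwrite("pics/w7.png",cv2.cvtColor(d["image"],cv2.COLOR_RGB2BGR))
d.update({"s_"+k:v for k,v in s.items()});M=cloud(d,np.array(d["mount"]))
T=np.eye(4);T[:3,:3]=s["ee_rot"];T[:3,3]=s["tcp_pos"]
zt=np.nanpercentile(M[(np.hypot(M[...,0],M[...,1])<.033)&(M[...,2]>.05)][:,2],5);print(zt)
m=(abs(M[...,2]-zt)<.01)&(np.hypot(M[...,0],M[...,1])<.036)
R=ring(M,m,.026,.031,zt);print(*R,sep="\n ")
print("world",T@[*R[0],R[1],1], "normal", T[:3,:3]@[*-R[2],1])
d=cams.get_image("scene"); cv2.imwrite("pics/s7.png",cv2.cvtColor(d["image"],cv2.COLOR_RGB2BGR)); cv2.imwrite("pics/s7z.png",cv2.resize(cv2.cvtColor(d["image"],cv2.COLOR_RGB2BGR)[140:270,220:340],None,fx=4,fy=4))
E
```

```text
todo xy mm [-0.04  0.02] down so far 86.19921943836154 F tool [-0.39 -0.34 -2.73] Fz 2.73 M tool [ 0.145 -0.103 -0.024]
time: 23.75
tcp_pos: [0.6056, 0.0186, 0.1714]
ee_rot: [[0.498, 0.867, -0.0], [0.867, -0.498, -0.0], [-0.0, -0.0, -1.0]]
contact_force: [-0.5, -0.3, -0.4]
gripper_width: 0.0852
todo xy mm [0.01 0.25] down so far 86.34651156949708 F tool [-0.53 -0.24  0.37] Fz -0.37 M tool [-0.019 -0.025 -0.019]
time: 24.58
tcp_pos: [0.6047, 0.0186, 0.2896]
ee_rot: [[0.498, 0.867, -0.003], [0.867, -0.498, 0.0], [-0.002, -0.003, -1.0]]
contact_force: [-0.9, -0.4, -0.4]
gripper_width: 0.0853
0.08770541976562743
[-0.00120278 -0.00035935]
 0.08830364951693243
 [ 0.00143882 -0.00773692]
 [178 173 185 188 181 181 179 171]
 [[25.8, 31.0], [25.9, 30.9], [25.9, 30.7], [25.9, 30.7], [26.0, 30.7], [26.0, 30.8], [25.9, 30.9], [25.8, 31.0]]
world [0.6034898  0.01778987 0.20131634 1.        ] normal [ 0.00251069 -0.00493215 -1.00001565]
```

View pics/w7.png

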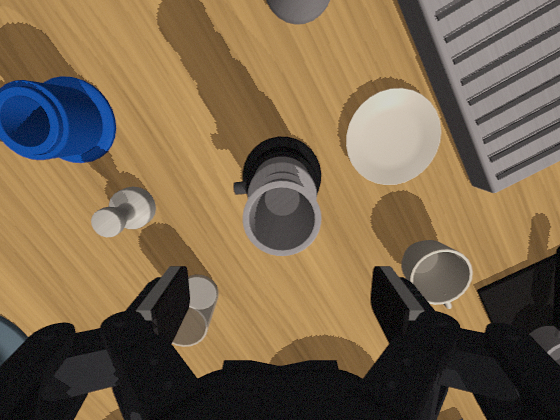

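View pics/s7.png

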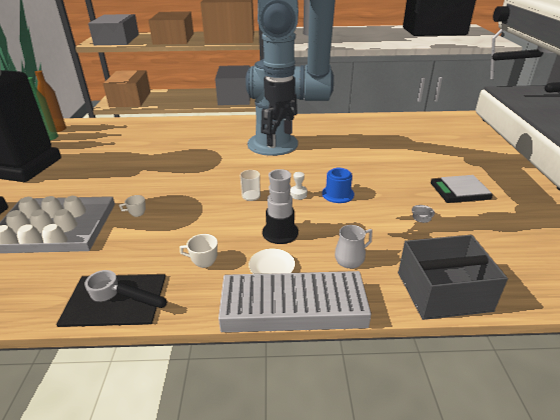

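View pics/s7z.png

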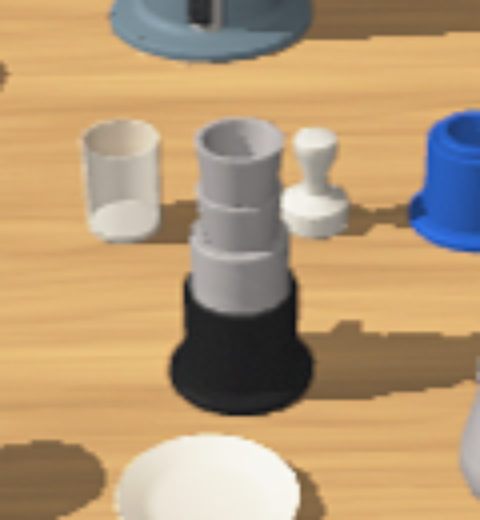

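The stack stands upright: in the scene view the short rim is at about (174,280), the tall rim at (190,280) and the collar at (200,280). The short rim is 38.7 mm above the tall rim and the bystanders are in their places. Handing in.

```bash
python3 -c "
from cell import r
print(r.hand_in())"
```

```text
the job is handed in; nothing more can be done
None
```

Both tumblers are in the stand: I lowered the tall one into the collar and released it, then nested the short one inside it. I handed in at about 24.7 s of the 64 s allowed; no verdict was reported.

- **Fit:** the tall rim stands 37.6 mm above the collar, and the short rim 38.7 mm above the tall rim. Both are within the 34–42 mm range.
- **Level:** both rims are level to within about 0.3° by the wrist camera's depth readings.
- **Force:** at most about 8 N net pushed on either tumbler, below the 12 N that jams it. I eased off before releasing, so only about 3–6 N net remained, and the force read near zero once the gripper opened.
- **Surroundings:** the last pictures show the bystanders and the blue look-alike where they were, and the gripper is clear of the stack.
- **Disagreement:** the tall tumbler seated about 0.6 mm further along the tool's x than the wrist camera indicated. I corrected this by feel at the collar and carried the correction over to the short one. The camera also read the free-standing tumbler heights about 2 mm high.

I did not test whether the stack comes apart again.

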